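# Free the ratchet pawl and press the stopper home

## Task

The bench press is parked with its lever held up by a ratchet pawl. Press the pawl's thumb pad down until the pawl is free of the teeth, then push the lever down by its cross bar all the way, so that the stopper is fully home in the bottle. Nothing needs gripping: do not squeeze or ram anything, never lift the lever, leave it down with the pawl free, and leave the bottle, jar and beaker beside the press where they stand.

Things in the scene. Friction and masses are not known exactly. Their poses are not given: they have to be found in the camera images.
- press: The grey bench stopper press, fixed to the bench: a base plate 300 x 120 x 15 mm that carries an amber bottle in a white nest and a column of grey cheek plates. Origin: under the press on the bench, x axis along the press. The lever points along -x of this frame, the pawl's thumb pad stands at its +x end (x 177, y 0 mm), the bottle at x -35 mm. z up.
- hinge (a point): Centre of the lever's hinge, in the column, 170 mm above the bench; the hinge axis is the press's y axis. Round it sits the toothed wheel (70 mm radius over the teeth).
- lever (a joint): Angle of the steel lever arm, rad. It grows as the lever goes down: 0 is 45 degrees above level, 0.785 is level and is the slightly springy bottom stop (fully down, stopper home). It starts at about 0.0 to 0.4. The lever is stiff on its hinge and stays where it is left (about 3 to 4 N on the bar moves it, some 6 N once the foot meets the stopper at about 0.66). While the pawl is in the teeth the lever is locked to within half a tooth pitch (pitch 0.18 rad).
- bar (a point): Centre of the lever's metal cross bar (T handle) at the lever's free end, 220 mm from the hinge: a round bar 22 mm in diameter and 80 mm long, lying level along the press's y axis. It moves on a circle of 220 mm about the hinge, about 85 to 155 mm down in all, as it starts lower or higher.
- pawl (a joint): Angle of the steel pawl that lies on top of the toothed wheel, rad: 0 in the teeth (start), 0.35 fully pressed; above 0.2 its nose is well clear of all teeth. It is stiff and stays where it is left (about 2 to 4 N on the pad moves it).
- pad (a point): Centre of the top face of the pawl's thumb pad, a level steel plate 34 x 36 mm (along the press's x and y), 6 mm thick, about 257 mm above the bench at the start. Pressing it straight down by about 18 mm frees the pawl fully; its pivot lies 52 mm nearer the hinge and 23 mm lower.
- stopper (a joint): How far the black rubber stopper has been pushed into the bottle, m: 0 at the start (standing 12 mm proud), 0.012 fully home. The lever's foot pushes it.
- stopper_top (a point): Centre of the top face of the stopper (flange 30 mm in diameter), 148 mm above the bench at the start.
- reagent: A bystander: white plastic bottle with blue cap, 56 mm in diameter, 130 mm tall, standing beside the press. Origin under its centre. Leave it alone.
- jar: A bystander: clear jar with white cap, 52 mm in diameter, 70 mm tall. Origin under its centre. Leave it alone.
- beaker: A bystander: open glass beaker, 66 mm in diameter, 80 mm tall. Origin under its centre. Leave it alone.

How it is judged (in metres and radians):
On the way, in this order (a step that is already met when the one before it is completed fails the run):
1. the pawl is pressed free of the teeth while the lever is still up (value of joint pawl above 0.2 rad and value of joint lever below 0.5 rad), for 0.1 s.
2. the lever is pushed fully down (value of joint lever above 0.74 rad), for 0.1 s.
At the end, for the whole second after the job is handed in: The lever is within 0.045 rad of its bottom stop and at rest, the stopper within 3 mm of fully home, the pawl still free (above 0.2 rad), and reagent bottle, jar and beaker within 20 mm of where they stood (value of joint lever above 0.74 rad and value of joint stopper above 0.009 m and value of joint pawl above 0.2 rad and not (velocity of joint lever above 0.05 rad/s) and distance of each of reagent, jar, beaker from where it was at the start of the episode below 0.02 m); the robot touches nothing.
It fails at once if the lever is lifted above its parked range (value of joint lever below -0.07 rad).
It fails at once if a bottle, jar or beaker is lifted, tipped or pushed away (distance of any of reagent, jar, beaker from where it was at the start of the episode above 0.03 m or angle between any of reagent, jar, beaker's own z axis and vertical above 0.4 rad).
It fails at once if the press is rammed or squeezed hard by the fingers (over 70 N) (contact force between press and the fingers above 70 N).
It also fails if it takes over 42 s, if anything falls off the work surface, if the arm or the gripper's body presses on something with over 40 N, if the wrist force passes 120 N, or if a joint passes its speed limit or range.

## Robot

A 7-joint arm with a two-finger parallel gripper is mounted at the origin on the work surface. World frame = base frame: x ahead of the robot, y to its left, z up, the work surface at z = 0. Lengths are in mm, angles in rad, forces in N, time in s.
With the tool pointing down it reaches from about 400 to 875 mm from the base axis. Payload 4.4 kg.
Tool frame: the origin (TCP) lies at the very end of the fingers, on their centre line; the grasp point (between the pads) lies 19 mm behind it (ctrl.grasp_offset is the distance from the TCP to the grasp point, in mm); z points along the fingers, y is the line along which they close (so a half turn about z gives the same grasp; the last joint's range is limited). The gripper opens to 85 mm and grips with 20 to 120 N. Pads are 22 mm wide; open, the fingers measure 114 mm over their backs; the gripper's body (76 mm by 85 mm) begins 54 mm behind the grasp point. The pads swing forward as they close: fully open they stand 13 mm farther back than shut.
Start: joints at [-1.305, 0.628, 0.038, 1.517, -0.027, 0.996, -0.02], TCP at [211.711, 614.57, 231.313] pointing down, gripper open.
Joint ranges: [-3.06, 3.06], [-0.37, 2.12], [-1.25, 1.32], [0.18, 2.47], [-1.1, 4.24], [0.23, 1.98], [-2.94, 2.94]. Speed limits (rad/s): [2.57, 2.57, 3.14, 3.14, 3.14, 3.14, 3.14].

## Interface

Orientations are given as [roll, pitch, yaw] about the fixed x, y, z axes, in that order (R = Rz(yaw) Ry(pitch) Rx(roll)).
In Python, from cell import status, cams, ctrl gives the robot as it stands.
- The arm moves only by the tool move_arm, never from a script. Its argument "plan" is a list of rows, each a list of 3 entries, a list of its own where there are three numbers: the shift along the world's x, y, z in mm, then the turn, a rotation vector about the world's x, y, z in degrees, then the opening, from 0 (shut) to 1 (fully open). In form: [[[x, y, z], [wx, wy, wz], gripper], ...]. A call has 1 to 10 rows; each row shifts and turns the commanded pose from where the row before left it; what a row does not reach is not made up. A row lasts 1/8 s, in which the tool goes at most 62.5 mm and 10.7 degrees, less where a joint would pass 70% of its speed; a pose out of reach is approached as far as the arm can. A call with a gripper value outside its range is refused whole. The fingers move at their own pace and stop on an object; the grip force is fixed at half the most. Time passes only in rows, so rows that do not move let the fingers close. It gives the time, the measured TCP pose, the force, the opening and the grip force at its end, in the units of the state.
- status.read_state(): the state, without advancing time (a new reading comes with each control period).
- cams.get_image(name): name is "scene" or "top" or "wrist"; returns the picture (480x640x3 uint8, blue, green, red); there is no depth.
- cams.camera_params(name): a dict with "K" (3x3 intrinsics, pixels), "pose" (4x4, takes a point from camera to world coordinates); the wrist camera has in their place "tool_from_camera" (4x4, takes a point from camera to tool coordinates, whose origin is the TCP and whose axes are the flange's). Camera axes: x right, y down, z forward; pixel columns grow to the right and rows downward; lengths in mm; the calibration is good to about 2 mm. The wrist camera is an equidistant fisheye: a pixel r from the principal point sees the ray r / f radians off the axis. A picture is of the moment at which its call begins: read the wrist's pose just before it. camera_params takes no time and is no camera call.
- ctrl.finish_job(): hands the job in; it is judged then, once.
The state is a dict: "clock": time; "qpos": joint angles; "qd": joint speeds; "tau": joint torques, N m; "eef_pos": TCP position; "tool_rot": TCP orientation; "force": force on the tool from outside, world axes, zero at the start; "torque": the same for the moment, N m; "width": finger opening in mm; "gripper_force": force on a finger pad.
Only numpy, scipy, OpenCV 4.12 (cv2) and the standard library are available. Lean on these libraries where they do the work, as an engineer would, in place of code of your own. Each camera call takes 0.05 s, during which the arm holds its last target. There are 200 camera calls.

## Working session

There is one attempt and no reset: what is moved stays moved. The work goes in short steps, Python scripts to look and compute and a tool call to move; the robot and the scene stay as the last step left them, time stands still between calls to the robot, and variables do not carry over. Pictures are saved under pics/ and viewed, at most 10 in all, crops included, and the job is handed in when it is done.

Besides the shell and the picture viewer there is one more tool, called after ">>>" in YAML: its name, and indented under it one key for each argument. move_arm: Moves the arm, as the interface text tells. Its arguments: {"type":"object","properties":{"plan":{"type":"array","items":{"type":"array"}}},"required":["plan"]}

```bash
mkdir -p pics; python3 - <<'E'
from cell import status,cams,ctrl
import cv2,numpy as np
for n in ("scene","top"):
    cv2.imwrite(f"pics/{n}0.png",cams.get_image(n)); p=cams.camera_params(n); print(n,np.round(p["K"],1).tolist(),np.round(p["pose"],3).tolist())
s=status.read_state();print(s["clock"],s["eef_pos"],s["tool_rot"],s["force"],s["width"])
E
```

```text
scene [[485.3, 0.0, 321.2], [0.0, 485.3, 239.2], [0.0, 0.0, 1.0]] [[0.22, 0.801, -0.556, 954.919], [0.975, -0.181, 0.126, -52.666], [0.001, -0.57, -0.821, 868.425], [0.0, 0.0, 0.0, 1.0]]
top [[559.8, 0.0, 318.0], [0.0, 559.8, 239.8], [0.0, 0.0, 1.0]] [[0.025, -0.977, 0.211, 319.092], [-1.0, -0.025, 0.004, 43.159], [0.002, -0.211, -0.978, 1160.587], [0.0, 0.0, 0.0, 1.0]]
0.1 [211.52486735 614.02459334 230.47041536] [-3.13986358e+00  2.29884362e-05  2.80976933e+00] [-0.73802387  0.13210683 -0.52721068] 85.3857264458588
```

View pics/scene0.png

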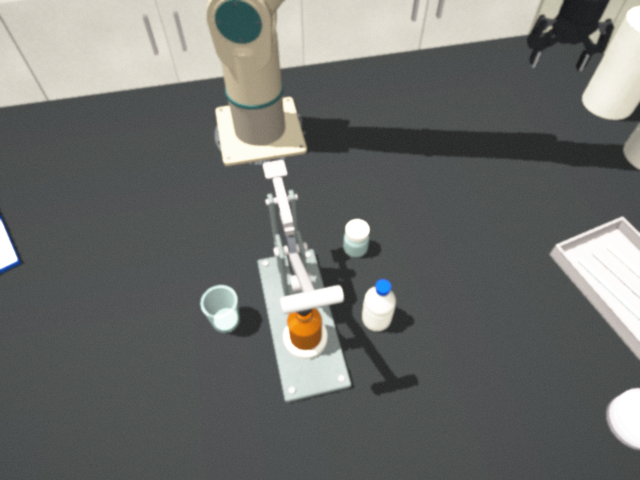

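View pics/top0.png

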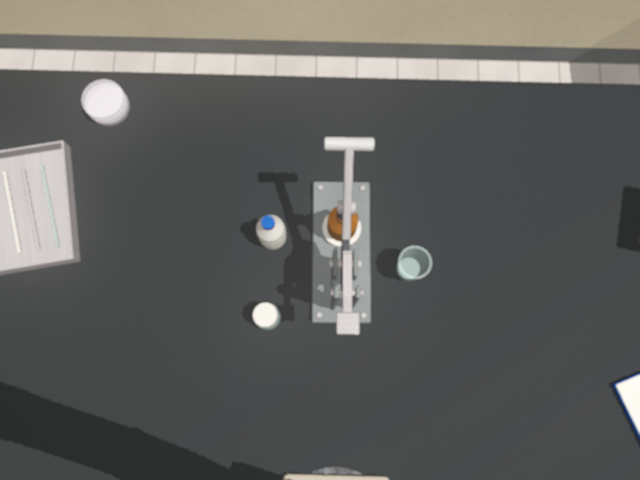

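The top view shows the pad at about (348,323), the bar at (350,144), and the base plate between (313,182) and (370,322). In the scene view the pad is at about (275,169) and the bar at (312,299).

```bash
cat > h.py <<'E'
import numpy as np
from cell import cams
def ray(n,u,v):
    p=cams.camera_params(n);K=np.array(p["K"]);T=np.array(p["pose"])
    d=T[:3,:3]@np.linalg.solve(K,[u,v,1.]);return T[:3,3],d/np.linalg.norm(d)
def plane(n,u,v,z):
    o,d=ray(n,u,v);return o+d*(z-o[2])/d[2]
def tri(a,b):
    (o1,d1),(o2,d2)=ray("scene",*a),ray("top",*b)
    t=np.linalg.lstsq(np.c_[d1,-d2],o2-o1,rcond=None)[0]
    p,q=o1+t[0]*d1,o2+t[1]*d2;return (p+q)/2,np.linalg.norm(p-q)
E
python3 - <<'E'
from h import *
import cv2
im=cv2.imread("pics/top0.png")
print("pad scene/top",tri((275,169),(348,323)),"bar",tri((312,299),(350,144)))
print("pad on plane 257",plane("top",348,323,257),plane("scene",275,169,257))
for c in [(313,182),(370,182),(370,322),(313,322)]:print(plane("top",*c,15).round(1))
for n,r in (("scene",(220,150,140,190)),("top",(300,100,120,250))):
    i=cv2.imread(f"pics/{n}0.png");x,y,w,h=r
    cv2.imwrite(f"pics/{n}c.png",cv2.resize(i[y:y+h,x:x+w],None,fx=3 if n=="scene" else 2.4,fy=3 if n=="scene" else 2.4,interpolation=cv2.INTER_CUBIC))
a=cv2.imread("pics/scenec.png");b=cv2.imread("pics/topc.png")
H=600;o=np.zeros((H,800,3),np.uint8);o[:570,:420]=a[:570,:420];o[:600,440:440+b.shape[1]]=b[:600];cv2.imwrite("pics/both.png",o)
E
```

```text
pad scene/top (array([379.23598279,  -4.02888803, 254.63229513]), np.float64(1.8334202045071057)) bar (array([ 6.63693238e+02, -1.04742622e-01,  3.06140246e+02]), np.float64(2.9202077033597336))
pad on plane 257 [378.96077349  -4.81312052 257.        ] [381.61473215  -3.31543567 257.        ]
[692.4  61.3  15. ]
[695.5 -60.7  15. ]
[398.1 -62.3  15. ]
[395.2  53.4  15. ]
```

View pics/both.png

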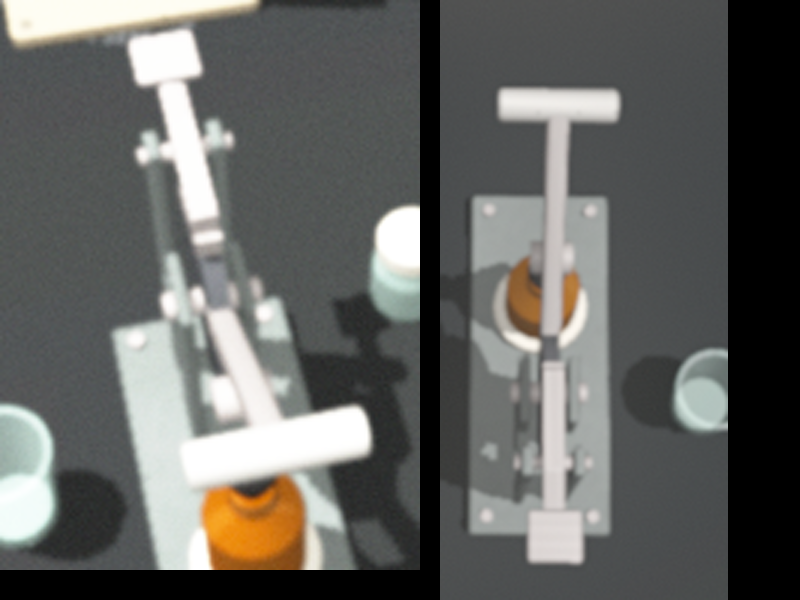

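The pad is at about (380,-4,255) and the bar at (664,0,306), so the lever is at about 0.12 rad and the hinge at x ≈ 491. Next I move over near the pad, high up, with the fingers shut.

>>> move_arm:
  plan:
    - [[22, -50, 22], [0, 0, -7], 0]
    - [[22, -50, 22], [0, 0, -7], 0]
    - [[22, -50, 22], [0, 0, -7], 0]
    - [[22, -50, 22], [0, 0, -7], 0]
    - [[22, -50, 22], [0, 0, -7], 0]
    - [[22, -57, 0], [0, 0, -7], 0]
    - [[22, -57, 0], [0, 0, -7], 0]
    - [[22, -57, 0], [0, 0, -7], 0]
    - [[22, -57, 0], [0, 0, -7], 0]
    - [[20, -57, 0], [0, 0, -7], 0]

```text
clock: 1.35
eef_pos: [430.0, 77.8, 341.3]
tool_rot: [3.141, -0.0, 1.584]
force: [0.8, 0.7, 0.4]
width: 0.3
gripper_force: 0.0
```

>>> move_arm:
  plan:
    - [[-10, -40, 0], [0, 7, 0], 0]
    - [[-15, -40, 0], [0, 8, 0], 0]
    - [[-20, -2, -30], [0, 0, 0], 0]
    - [[0, 0, -15], [0, 0, 0], 0]
    - [[0, 0, 0], [0, 0, 0], 0]

```text
clock: 1.98
eef_pos: [383.8, -2.4, 295.6]
tool_rot: [-2.877, -0.004, 1.587]
force: [-0.1, 0.1, 0.5]
width: 0.3
gripper_force: 0.0
```

```bash
python3 - <<'E'
from cell import status,cams
import cv2,numpy as np
a=cams.get_image("scene")[110:310,200:400];b=cams.get_image("top")[200:400,250:450]
cv2.imwrite("pics/a1.png",cv2.resize(np.hstack([a,b]),None,fx=2,fy=2,interpolation=cv2.INTER_CUBIC))
s=status.read_state();print(s["qpos"],s["eef_pos"])
E
```

```text
[-0.46642194  0.35205965  0.56023706  1.92583802 -0.17385807  1.18373946
  0.19496989] [385.01466119  -2.39476289 296.62726525]
```

View pics/a1.png

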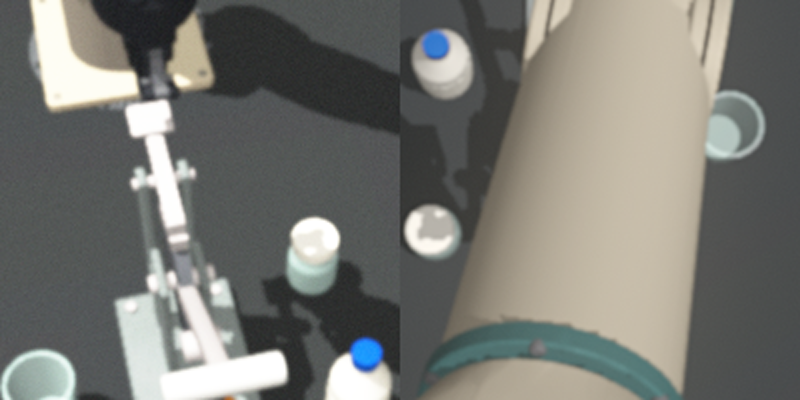

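The fingers hang in line above the pad. Pressing it down gently, with a slight move in -x to follow its arc.

>>> move_arm:
  plan:
    - [[0, -1, -18], [0, 0, 0], 0]
    - [[0, 0, -14], [0, 0, 0], 0]
    - [[0, 0, -4], [0, 0, 0], 0]
    - [[0, 0, -4], [0, 0, 0], 0]
    - [[-1, 0, -3], [0, 0, 0], 0]

```text
clock: 2.7
eef_pos: [382.7, -3.4, 253.5]
tool_rot: [-2.878, -0.005, 1.587]
force: [-3.2, 1.0, 3.4]
width: 0.1
gripper_force: 2.0
```

>>> move_arm:
  plan:
    - [[-1, 0, -3], [0, 0, 0], 0]
    - [[-1, 0, -3], [0, 0, 0], 0]
    - [[-1, 0, -3], [0, 0, 0], 0]
    - [[-1, 0, -3], [0, 0, 0], 0]
    - [[0, 0, 0], [0, 0, 0], 0]

```text
clock: 3.32
eef_pos: [380.2, -3.5, 242.8]
tool_rot: [-2.881, -0.005, 1.587]
force: [-4.9, 0.3, 19.8]
width: 0.1
gripper_force: 10.1
```

>>> move_arm:
  plan:
    - [[0, 0, -2], [0, 0, 0], 0]
    - [[0, 0, 0], [0, 0, 0], 0]

```text
clock: 3.58
eef_pos: [380.3, -3.5, 242.1]
tool_rot: [-2.881, -0.006, 1.587]
force: [-6.4, 2.0, 34.5]
width: -0.2
gripper_force: 17.3
```

It feels stiff, as at the stop. I'll retreat and check the pad's height.

>>> move_arm:
  plan:
    - [[0, 0, 10], [0, 0, 0], 0]
    - [[0, 0, 30], [0, 0, 0], 0]
    - [[0, 0, 50], [0, 0, 0], 0]
    - [[20, 60, 15], [0, 0, 0], 0]
    - [[15, 60, 0], [0, 0, 0], 0]
    - [[15, 60, 0], [0, 0, 0], 0]
    - [[0, 60, 0], [0, 0, 0], 0]
    - [[0, 60, 0], [0, 0, 0], 0]

```text
clock: 4.58
eef_pos: [430.3, 297.1, 343.5]
tool_rot: [-2.884, -0.006, 1.587]
force: [0.5, 0.0, -0.1]
width: -0.3
gripper_force: 0.0
```

```bash
python3 - <<'E'
from cell import status,cams
import cv2,numpy as np
i=cams.get_image("scene");t=cams.get_image("top");cv2.imwrite("pics/s2.png",i);cv2.imwrite("pics/t2.png",t)
o=cv2.imread("pics/scene0.png");q=cv2.imread("pics/top0.png")
f=lambda x:cv2.resize(x[155:255,240:340],None,fx=3,fy=3,interpolation=cv2.INTER_CUBIC)
g=lambda x:cv2.resize(x[240:340,300:400],None,fx=3,fy=3,interpolation=cv2.INTER_CUBIC)
cv2.imwrite("pics/a2.png",np.vstack([np.hstack([f(o),f(i)]),np.hstack([g(q),g(t)])]))
E
```

```text
(no output)
```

View pics/a2.png

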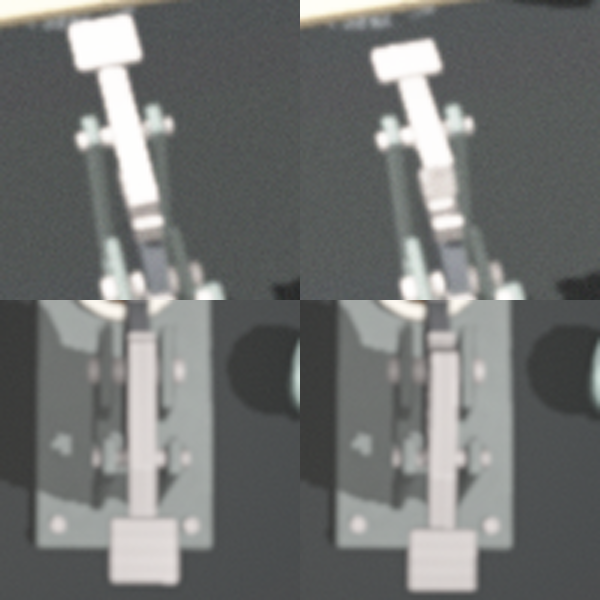

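The pad is clearly lower and the nose is well clear of the wheel. Next I go above the bar and straighten the tool.

>>> move_arm:
  plan:
    - [[32, -40, 10], [0, -5, 0], 0]
    - [[32, -42, 7], [0, -5, 0], 0]
    - [[34, -43, 0], [0, -5, 0], 0]
    - [[34, -43, 0], [0, 0, 0], 0]
    - [[34, -43, 0], [0, 0, 0], 0]
    - [[34, -43, 0], [0, 0, 0], 0]
    - [[34, -43, 0], [0, 0, 0], 0]
    - [[0, 0, -12], [0, 0, 0], 0]
    - [[0, 0, 0], [0, 0, 0], 0]

```text
clock: 5.8
eef_pos: [662.8, -2.5, 347.2]
tool_rot: [-3.14, -0.001, 1.588]
force: [-0.0, 1.2, 1.3]
width: 0.0
gripper_force: 0.0
```

```bash
python3 - <<'E'
from cell import status,cams
import cv2,numpy as np
from h import *
print(tri((240+105/3,155+42/3),(300+145/3,240+251/3)),tri((240+106/3,155+60/3),(300+142/3,240+261/3)))
i=cams.get_image("scene");w=cams.get_image("wrist")
cv2.imwrite("pics/a3.png",np.hstack([cv2.resize(i[200:400,200:400],(400,400)),cv2.resize(w,(400,300)) if 0 else cv2.copyMakeBorder(cv2.resize(w,(400,300)),0,100,0,0,cv2.BORDER_CONSTANT)]))
print(status.read_state()["eef_pos"])
E
```

```text
(array([378.29553912,  -4.28957468, 253.69415451]), np.float64(2.515746213411784)) (array([374.07622578,  -4.14846017, 234.00639397]), np.float64(1.776224954435291))
[662.90721663  -1.09721133 348.7005363 ]
```

View pics/a3.png

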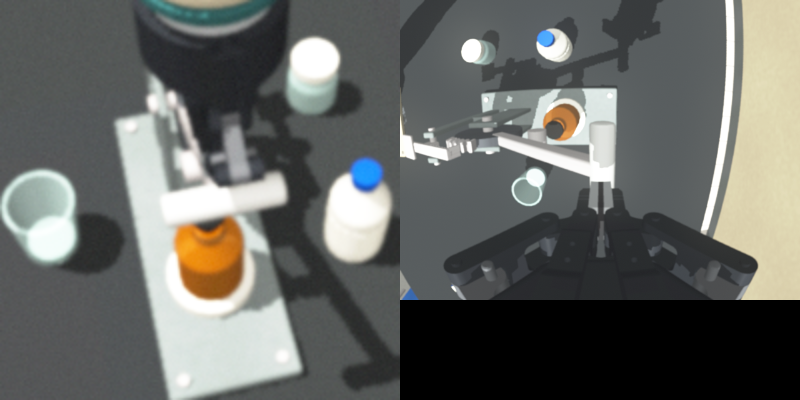

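The pad dropped about 20 mm, so the pawl is fully free. The fingertips are over the bar. Descending to contact.

>>> move_arm:
  plan:
    - [[2, 0, -15], [0, 0, 0], 0]
    - [[0, 0, -9], [0, 0, 0], 0]
    - [[0, 0, -5], [0, 0, 0], 0]
    - [[1, 0, -3], [0, 0, 0], 0]
    - [[2, 0, -3], [0, 0, 0], 0]

```text
clock: 6.52
eef_pos: [668.0, -2.7, 314.0]
tool_rot: [3.141, -0.0, 1.588]
force: [-1.2, 0.7, 1.8]
width: 0.2
gripper_force: 0.9
```

Contact. Following the arc at a moderate pace.

>>> move_arm:
  plan:
    - [[4, 0, -6], [0, 0, 0], 0]
    - [[4, 0, -6], [0, 0, 0], 0]
    - [[4, 0, -6], [0, 0, 0], 0]
    - [[3, 0, -6], [0, 0, 0], 0]
    - [[3, 0, -6], [0, 0, 0], 0]
    - [[3, 0, -6], [0, 0, 0], 0]
    - [[3, 0, -7], [0, 0, 0], 0]
    - [[3, 0, -7], [0, 0, 0], 0]

```text
clock: 7.52
eef_pos: [694.9, -3.0, 263.1]
tool_rot: [-3.141, 0.0, 1.588]
force: [1.5, -0.4, 4.0]
width: 0.1
gripper_force: 1.6
```

>>> move_arm:
  plan:
    - [[3, 0, -7], [0, 0, 0], 0]
    - [[2, 0, -7], [0, 0, 0], 0]
    - [[2, 0, -7], [0, 0, 0], 0]
    - [[2, 0, -7], [0, 0, 0], 0]
    - [[2, 0, -7], [0, 0, 0], 0]
    - [[1, 0, -7], [0, 0, 0], 0]
    - [[1, 0, -7], [0, 0, 0], 0]
    - [[1, 0, -7], [0, 0, 0], 0]

```text
clock: 8.52
eef_pos: [708.9, -2.7, 207.2]
tool_rot: [-3.141, -0.0, 1.588]
force: [1.1, 0.7, 2.0]
width: -0.4
gripper_force: 1.1
```

>>> move_arm:
  plan:
    - [[1, 0, -6], [0, 0, 0], 0]
    - [[1, 0, -5], [0, 0, 0], 0]
    - [[0, 0, -5], [0, 0, 0], 0]
    - [[0, 0, -4], [0, 0, 0], 0]
    - [[0, 0, -3], [0, 0, 0], 0]
    - [[0, 0, -2], [0, 0, 0], 0]
    - [[0, 0, 0], [0, 0, 0], 0]

```text
clock: 9.4
eef_pos: [711.2, -2.7, 182.6]
tool_rot: [3.141, 0.0, 1.588]
force: [1.9, 0.9, 2.8]
width: -0.2
gripper_force: 1.7
```

>>> move_arm:
  plan:
    - [[0, 0, -2], [0, 0, 0], 0]
    - [[0, 0, -2], [0, 0, 0], 0]
    - [[0, 0, -1], [0, 0, 0], 0]
    - [[0, 0, 0], [0, 0, 0], 0]

```text
clock: 9.9
eef_pos: [711.4, -2.8, 180.7]
tool_rot: [3.14, -0.001, 1.588]
force: [-2.4, 0.2, 16.9]
width: 0.0
gripper_force: 8.6
```

>>> move_arm:
  plan:
    - [[0, 0, -1], [0, 0, 0], 0]
    - [[0, 0, 0], [0, 0, 0], 0]
    - [[0, 0, 0], [0, 0, 0], 0]

```text
clock: 10.28
eef_pos: [711.4, -2.7, 180.6]
tool_rot: [3.139, -0.001, 1.588]
force: [-3.8, 2.1, 21.5]
width: 0.0
gripper_force: 10.7
```

Firm at the bottom stop, at z 180.6 where 181 was expected. Retreating straight up.

>>> move_arm:
  plan:
    - [[0, 0, 5], [0, 0, 0], 0]
    - [[0, 0, 15], [0, 0, 0], 0]
    - [[0, 0, 40], [0, 0, 0], 0]
    - [[0, 0, 55], [0, 0, 0], 0]
    - [[0, 0, 55], [0, 0, 0], 0]
    - [[0, 60, 0], [0, 0, 0], 0]
    - [[0, 60, 0], [0, 0, 0], 0]
    - [[0, 60, 0], [0, 0, 0], 0]
    - [[0, 60, 0], [0, 0, 0], 0]
    - [[0, 0, 0], [0, 0, 0], 0]

```text
clock: 11.52
eef_pos: [708.8, 245.6, 344.9]
tool_rot: [-3.138, -0.004, 1.598]
force: [0.7, -0.5, -1.4]
width: 0.1
gripper_force: 0.0
```

```bash
python3 - <<'E'
from cell import status,cams
import cv2,numpy as np
i=cams.get_image("scene")[150:400,180:400];t=cams.get_image("top")[100:350,230:450]
cv2.imwrite("pics/a4.png",cv2.resize(np.hstack([i,t]),None,fx=1.8,fy=1.8,interpolation=cv2.INTER_CUBIC))
E
```

```text
(no output)
```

View pics/a4.png

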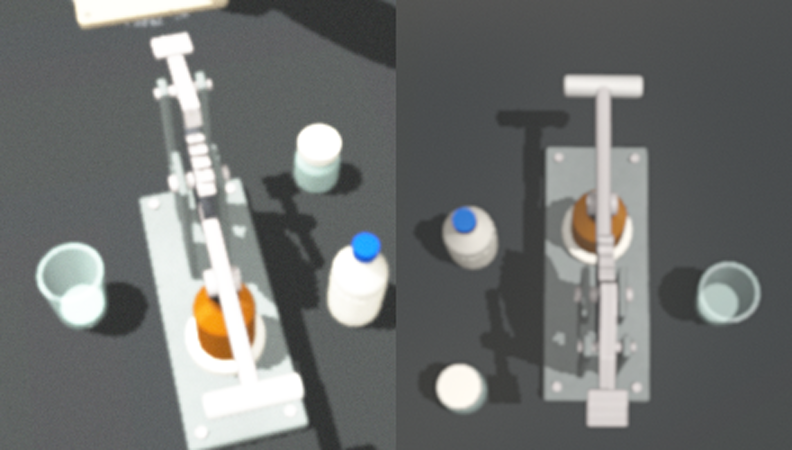

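The lever is down with its bar at scene (320.5,369) and top (345.6,148), the pawl is still pressed, and the bystanders have not moved.

```bash
python3 - <<'E'
from h import *
from cell import ctrl
p,e=tri((320.5,369.4),(345.6,147.8));print(p,e)
if p[2]<182: print(ctrl.finish_job())
E
```

```text
[710.36523365   0.82228396 170.99436236] 2.612144300354423
the job is handed in; nothing more can be done
None
```

The job is handed in: the pawl is pressed fully free, the lever is at its bottom stop (bar measured 171 mm up, level is 170), and the bottle, jar and beaker look undisturbed; I judged the stopper home from the lever's position, not by measuring it.

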